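# Close up the small-parts storage on the hobby desk

## Task

Close up the small parts with your fingertips only: push the left and right drawers of the little wooden chest fully shut (left and right as the robot sees them) and leave the middle drawer open as it is, and push the raised lid of the flat dark metal parts case over and down until it is fully closed. Any order will do; do not pinch, pick up or carry anything, and do not shove the chest, the case or the other things on the desk about. Finish with the hand clear.

Things in the scene. Friction and masses are not known exactly. Their poses are not given: they have to be found in the camera images.
- chest: low light-wood chest standing loose on the desk, left or right of the metal case; 140 deep (x) x 300 wide (y) x 75 high mm, 2.2 kg. Origin: centre of its underside. Its -x points out of its front, towards the robot (yaw up to 0.2 rad), +y to the robot's left, +z up. Three drawers abreast at y = +95 (left), 0, -95 mm (right); shut, their fronts lie at x = -70 mm.
- drawer_left (a joint): opening of the chest's left drawer in m: 0 fully shut, grows as it comes out along the chest's -x, at most 0.085; starts 0.035 to 0.065. It slides with about 1.5 N of friction, stays where it is left and has no spring or catch; a firm stop at 0.
- drawer_middle (a joint): the same for the middle drawer; starts 0.045 to 0.065 and is to be left as it is
- drawer_right (a joint): the same for the right drawer; starts 0.035 to 0.065
- knob_left (a point): centre of the flat outer end of the left drawer's knob, 42 mm above the desk; the knob is a cylinder 18 mm across that stands 16 mm out from the drawer's front. The front is darker wood, 91 wide, 9 to 66 mm above the desk. Pushing the knob's end along the chest's +x shuts the drawer.
- knob_middle (a point): the same for the middle drawer
- knob_right (a point): the same for the right drawer
- case: flat dark metal parts case standing loose on the desk, 100 deep (x) x 150 wide (y) x 45 mm high without its lid, about 0.9 kg. Origin: centre of its underside. Its own +x points away from the robot (turned by up to 0.3 rad), +y to the robot's left, +z up. The lid is hinged along its far (+x) top rim. With the lid shut it is 50 mm high.
- case_lid (a joint): angle of the case's lid in rad: 0 shut (level), about 1.57 upright; starts 1.15 to 1.45, leaning a little towards the robot. The hinge is stiff (about 0.09 N m), so the lid stays at any angle and must be pushed all the way down; a firm stop at 0.
- lid_hinge (a point): middle of the hinge line, on the lid's inner face, 45.5 mm above the desk, at x = +50 mm of the case; the hinge line runs along the case's y
- lid_edge (a point): middle of the lid's free edge, on its outer face (the top face when shut, the face away from the robot while the lid stands up). The lid is a plate 100 mm from hinge to free edge, 150 wide and 5 mm thick, with a flat tab 50 mm wide standing 7 mm out beyond the free edge.
- paint_jar_a: small glass paint jar, 32 across x 45 mm high, standing in front of the chest's middle drawer; bystander; origin at the centre of its underside
- paint_jar_b: small glass paint jar, 32 across x 45 mm high, standing in front of the metal case; bystander; origin at the centre of its underside
- glue: white glue bottle, 36 across x 85 mm high, standing behind the metal case; bystander; origin at the centre of its underside
- tape: roll of paper tape, 50 across x 18 mm high, lying on top of the chest near its back; bystander; origin at the centre of its underside
- rotary_tool: black hand-held rotary grinder, 190 long x 48 mm thick, lying near the far side of the desk; bystander; origin under the middle of its grip
- screwdriver: screwdriver lying on the desk to the left, close to the robot; bystander; origin under its middle
- tumbler: closed drinking tumbler, 86 across x 181 mm high, standing on the left of the desk; bystander; origin at the centre of its underside
Mind the look-alikes: they are no part of the job. Leave any purple look-alike of the case alone.

How it is judged:
By the outcome, as a careful person would: the job done as asked, in the order asked, and still so for the second after the job is handed in, with the robot touching nothing.
It also fails if it takes over 64 s, if anything falls off the work surface, if the arm or the gripper's body presses on something with over 40 N, if the wrist force passes 120 N, or if a joint passes its speed limit or range.

## Robot

A 7-joint arm with a two-finger parallel gripper is mounted at the origin on the work surface. World frame = base frame: x ahead of the robot, y to its left, z up, the work surface at z = 0. Lengths are in mm, angles in rad, forces in N, time in s.
With the tool pointing down it reaches from about 425 to 1025 mm from the base axis. Payload 9.4 kg.
Tool frame: the origin (TCP) lies on the centre line of the jaws, within the pads' length; the fingertips stand 22 mm ahead of it and the grasp point (between the pads) lies 3 mm ahead of it; z points along the fingers, y is the line along which they close (so a half turn about z gives the same grasp; the last joint's range is limited). The gripper opens to 85 mm and grips with 20 to 120 N. Pads are 22 mm wide; open, the fingers measure 114 mm over their backs; the gripper's body (76 mm by 85 mm) begins 54 mm behind the grasp point. The pads swing forward as they close: fully open they stand 13 mm farther back than shut.
Start: joints at [1.043, 0.599, -0.003, 1.599, 0.002, 0.943, -0.08], TCP at [315.864, -652.575, 253.275] pointing down, gripper open.
Joint ranges: [-2.57, 2.57], [-0.35, 1.97], [-1.29, 1.29], [0.11, 2.56], [-1.05, 4.19], [0.11, 1.86], [-2.63, 2.63]. Speed limits (rad/s): [2.22, 2.22, 3.01, 3.01, 3.14, 3.14, 3.14].

## Interface

Orientations are given as [roll, pitch, yaw] about the fixed x, y, z axes, in that order (R = Rz(yaw) Ry(pitch) Rx(roll)).
In Python, from plant import * gives the robot as it stands.
- The arm moves only by the tool carry_out, never from a script. Its argument "deltas" is a list that holds one entry, the list of rows, each a list of 7 numbers: the turn, a rotation vector about the tool's x, y, z in rad, then the shift along the tool's x, y, z in m, then the finger opening in m, from 0 to 0.0854. In form: [[[ax, ay, az, tx, ty, tz, claw], ...]]. A call has 1 to 12 rows; each row is the pose to reach, as a shift and turn from the pose commanded when the call began, along the tool's axes at that moment; what a row does not reach only later rows make up. A row lasts 1/8 s, in which the tool goes at most 62.5 mm and 10.7 degrees, less where a joint would pass 70% of its speed; a pose out of reach is approached as far as the arm can. A call with a gripper value outside its range is refused whole. The fingers move at their own pace and stop on an object; the grip force is fixed at half the most. Time passes only in rows, so rows that repeat a pose let the fingers close. It gives the time, the measured TCP pose, the force, the opening and the grip force at its end, in the units of the state.
- state(): the state, without advancing time (a new reading comes with each control period).
- snapshot(name): name is "scene" or "top"; returns the picture (400x640x3 uint8, red, green, blue); there is no depth.
- camera_model(name): a dict with "K" (3x3 intrinsics, pixels), "R" (3x3) and "t" (3): a world point X has camera coordinates R X + t. Camera axes: x right, y down, z forward; pixel columns grow to the right and rows downward; lengths in mm; the calibration is good to about 2 mm. A picture is of the moment at which its call begins. camera_model takes no time and is no camera call.
- sign_off(): hands the job in; it is judged then, once.
The state is a dict: "time_s": time; "joint_pos": joint angles; "dq": joint speeds; "joint_torque": joint torques, N m; "position": TCP position; "tcp_rot": TCP orientation; "wrist_force": force on the tool from outside, world axes, zero at the start; "wrist_torque": the same for the moment, N m; "grip_width": finger opening in mm; "gripper_force": force on a finger pad.
Only numpy, scipy, OpenCV 4.12 (cv2) and the standard library are available. Lean on these libraries where they do the work, as an engineer would, in place of code of your own. Each camera call takes 0.05 s, during which the arm holds its last target. There are 200 camera calls.

## Working session

There is one attempt and no reset: what is moved stays moved. The work goes in short steps, Python scripts to look and compute and a tool call to move; the robot and the scene stay as the last step left them, time stands still between calls to the robot, and variables do not carry over. Pictures are saved under pics/ and viewed, at most 10 in all, crops included, and the job is handed in when it is done.

Besides the shell and the picture viewer there is one more tool, called after ">>>" by a JSON object that holds its "fn" and its "kwargs", one argument or row to a line. carry_out: Moves the arm, as the interface text tells. Its arguments: {"type":"object","properties":{"deltas":{"type":"array","items":{"type":"array","items":{"type":"array","items":{"type":"number"}}}}},"required":["deltas"]}

```bash
mkdir -p pics; python3 - <<'E'
from plant import *
import cv2
for n in ("scene","top"):
    cv2.imwrite(f"pics/{n}0.png",snapshot(n)[:,:,::-1]); c=camera_model(n); print(n,c)
s=state();print(s["position"],s["tcp_rot"],s["time_s"])
E
```

```text
scene {'K': array([[377.83308914,   0.        , 320.18026427],
       [  0.        , 377.83308914, 199.96505903],
       [  0.        ,   0.        ,   1.        ]]), 'R': array([[-0.76517909,  0.64368793,  0.01291584],
       [ 0.49469148,  0.60066335, -0.62807952],
       [-0.41204527, -0.47420396, -0.77804196]]), 't': array([ 344.41686111, -258.74508258, 1334.91427557])}
top {'K': array([[404.78226698,   0.        , 323.27286128],
       [  0.        , 404.78226698, 195.15698809],
       [  0.        ,   0.        ,   1.        ]]), 'R': array([[-1.53966374e-03, -9.99855457e-01,  1.69320815e-02],
       [-9.92108672e-01, -5.95508884e-04, -1.25379538e-01],
       [ 1.25371498e-01, -1.69915072e-02, -9.91964352e-01]]), 't': array([ 62.48038667, 507.71388546, 956.92152857])}
[ 315.6956799  -652.2196999   252.50593725] [-3.14019868e+00  1.39295887e-04  4.50852687e-01] 0.1
```

View pics/scene0.png

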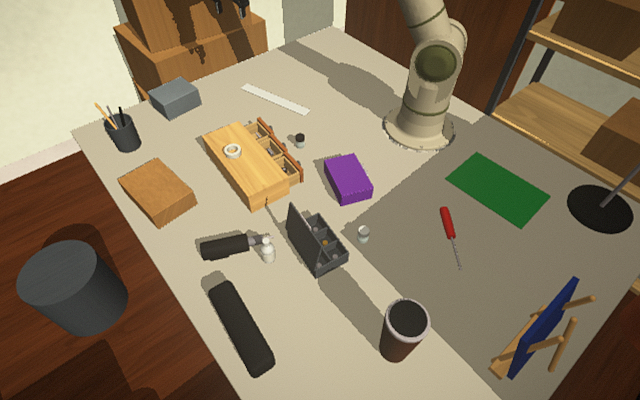

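View pics/top0.png

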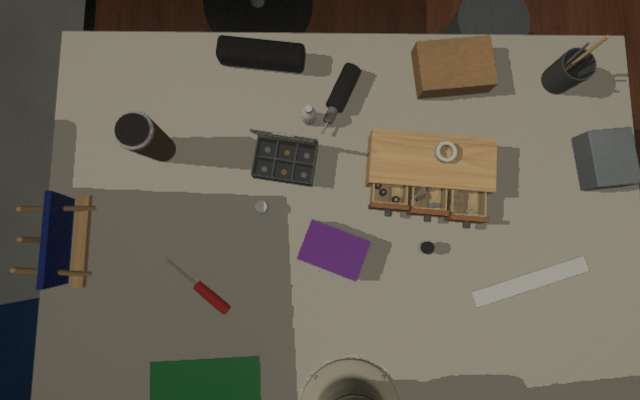

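Candidates: the chest is at top (432,160), with look-alikes the brown box (455,68) and grey box (605,158). The case is the dark open one at (285,160), with the purple look-alike at (335,250). I choose the light-wood chest with drawers and the dark case with its lid raised, and check both in one crop.

```bash
python3 - <<'E'
import cv2
im=cv2.imread("pics/top0.png")
cv2.imwrite("pics/crop0.png",cv2.resize(im[110:260,240:505],None,fx=3,fy=3,interpolation=cv2.INTER_CUBIC))
im=cv2.imread("pics/scene0.png")
cv2.imwrite("pics/crop1.png",cv2.resize(im[110:285,195:385],None,fx=3.4,fy=3.4,interpolation=cv2.INTER_CUBIC))
E
```

```text
(no output)
```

View pics/crop0.png

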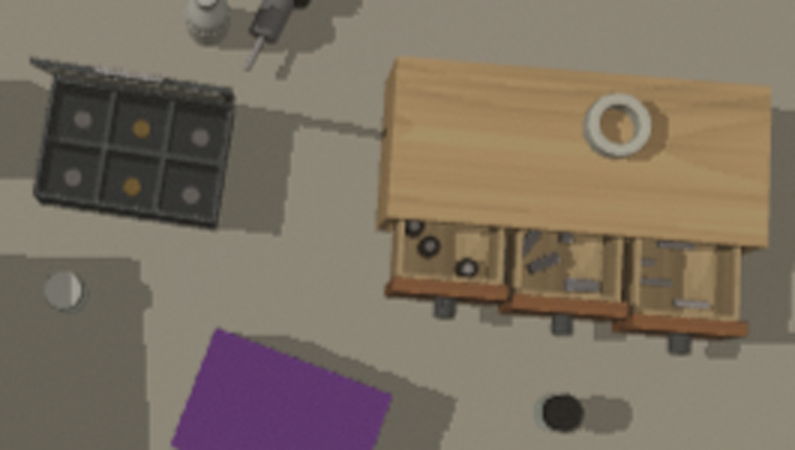

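View pics/crop1.png

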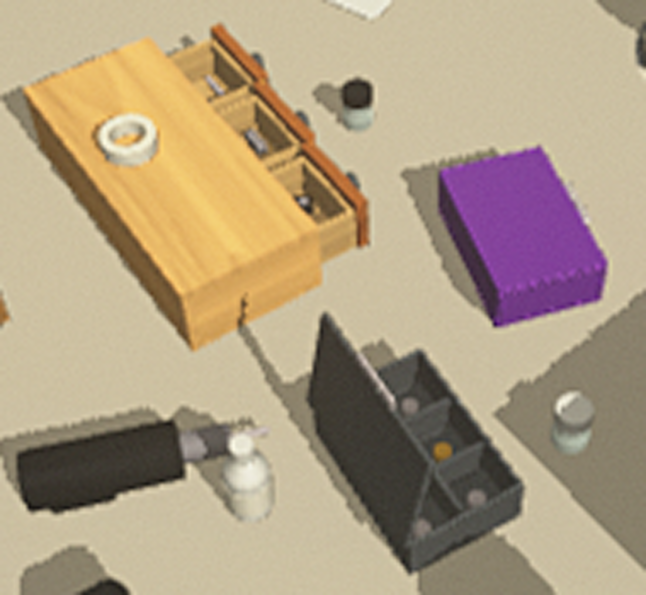

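Crop 0 shows the three open drawers with their knobs at about (445,317), (562,333) and (680,353). The lid edge runs (32,60)-(235,92) and the case's front rim (36,197)-(217,226). Crop 1 shows the lid corners at (325,315) and (437,465). Both choices are confirmed.

```bash
cat > h.py <<'E'
import numpy as np
from plant import *
def ray(n,u,v):
    c=camera_model(n); R=c["R"]; C=-R.T@c["t"]; d=R.T@np.linalg.inv(c["K"])@[u,v,1]; return C,d
def onz(n,u,v,z):
    C,d=ray(n,u,v); return C+d*(z-C[2])/d[2]
def tri(a,b):
    A=[];y=[]
    for C,d in (a,b):
        d=d/np.linalg.norm(d);P=np.eye(3)-np.outer(d,d);A.append(P);y.append(P@C)
    return np.linalg.lstsq(np.vstack(A),np.hstack(y),rcond=None)[0]
E
python3 - <<'E'
from h import *
np.set_printoptions(precision=1,suppress=True)
T=lambda x,y:(240+x/3-.33,110+y/3-.33)
S=lambda x,y:(195+x/3.4-.35,110+y/3.4-.35)
for n,p,z in [("chFL",(382,222),75),("chFR",(767,247),75),("chBL",(398,57),75),("chBR",(771,87),75),
 ("dL",(388,287),66),("dL2",(507,294),66),("dM",(511,305),66),("dM2",(627,312),66),("dR",(615,323),66),("dR2",(747,329),66),
 ("kL",(445,317),46),("kM",(562,333),46),("kR",(680,353),46),("caseFL",(36,197),45),("caseFR",(217,226),45),("jarA",(562,413),45),("jarB",(64,290),45),("glue",(208,5),85),("purpTL",(218,328),40),("purpTR",(392,393),40),("tape",(617,125),93)]:
    print(n,onz("top",*T(*p),z))
print("kn scene",[onz("scene",*S(*p),45) for p in [(353,182),(303,122),(259,65)]])
print("lidR",tri(ray("scene",*S(325,315)),ray("top",*T(235,92))))
print("lidL",tri(ray("scene",*S(437,465)),ray("top",*T(32,60))))
print("caseFR scene",onz("scene",*S(420,352),45),"FL",onz("scene",*S(522,490),45))
E
```

```text
chFL [529.5 -39.7  75. ]
chFR [ 510.  -341.9   75. ]
chBL [662.3 -54.4  75. ]
chBR [ 638.7 -352.2   75. ]
dL [479.3 -44.7  66. ]
dL2 [ 473.8 -138.2   66. ]
dM [ 465.1 -141.2   66. ]
dM2 [ 459.6 -232.4   66. ]
dR [ 451.  -222.6   66. ]
dR2 [ 446.2 -326.5   66. ]
kL [457.2 -92.6  46. ]
kM [ 444.4 -186.1   46. ]
kR [ 428.4 -280.2   46. ]
caseFL [554.2 235.4  45. ]
caseFR [530.7  89.6  45. ]
jarA [ 381.  -184.2   45. ]
jarB [479.  211.6  45. ]
glue [701.1  96.7  85. ]
purpTL [448.9  88.7  40. ]
purpTR [397. -50.  40.]
tape [ 603.1 -221.6   93. ]
kn scene [array([462.1, -89.5,  45. ]), array([ 450. , -180.7,   45. ]), array([ 435. , -272.5,   45. ])]
lidR [615.7  76.5 137.5]
lidL [637.8 226.9 140.7]
caseFR scene [537.9  95.   45. ] FL [561.6 241.5  45. ]
```

```bash
cat >> h.py <<'E'
from scipy.spatial.transform import Rotation as Ro
def row(frm,fyaw,to,tyaw):
    R=Ro.from_euler('xyz',[np.pi,0,fyaw])
    t=R.inv().apply(np.array(to)-frm)/1000
    w=(R.inv()*Ro.from_euler('xyz',[np.pi,0,tyaw])).as_rotvec()
    return np.round(np.r_[w,t],3).tolist()
E
python3 - <<'E'
from h import *
print(row([315.9,-652.6,253.3],.451,[395,-279,180],-.0645))
E
```

```text
[0.0, -0.0, 0.515, 0.234, -0.302, 0.073]
```

>>> {"fn": "carry_out", "kwargs": {
  "deltas": [
    [[0,0,0.1,0.04,-0.05,0.01,0],[0,0,0.25,0.08,-0.1,0.02,0],[0,0,0.4,0.12,-0.15,0.03,0],[0,0,0.515,0.16,-0.2,0.05,0],[0,0,0.515,0.2,-0.25,0.06,0],[0,0,0.515,0.234,-0.302,0.073,0],[0,0,0.515,0.234,-0.302,0.073,0],[0,0,0.515,0.234,-0.302,0.073,0],[0,0,0.515,0.234,-0.302,0.073,0],[0,0,0.515,0.234,-0.302,0.073,0],[0,0,0.515,0.234,-0.302,0.073,0]]
  ]
}}

```text
time_s: 1.48
position: [394.6, -279.8, 180.4]
tcp_rot: [3.141, -0.0, -0.066]
wrist_force: [0.6, -0.0, 0.2]
grip_width: 0.1
gripper_force: 0.0
```

>>> {"fn": "carry_out", "kwargs": {
  "deltas": [
    [[0,0,0,0,0,0.04,0],[0,0,0,0,0,0.08,0],[0,0,0,0,0,0.12,0],[0,0,0,0,0,0.128,0],[0,0,0,0,0,0.128,0],[0,0,0,0,0,0.128,0]]
  ]
}}

```text
time_s: 2.22
position: [395.4, -279.3, 53.5]
tcp_rot: [3.141, -0.002, -0.064]
wrist_force: [0.8, -0.6, 0.3]
grip_width: 0.1
gripper_force: 0.0
```

```bash
python3 - <<'E'
from h import *
import cv2
print(state()["position"])
a=snapshot("top")[:,:,::-1][150:250,360:510]
cv2.imwrite("pics/c2.png",cv2.resize(a,None,fx=5,fy=5,interpolation=cv2.INTER_CUBIC))
E
```

```text
[ 395.36690898 -279.27027651   53.52878368]
```

View pics/c2.png

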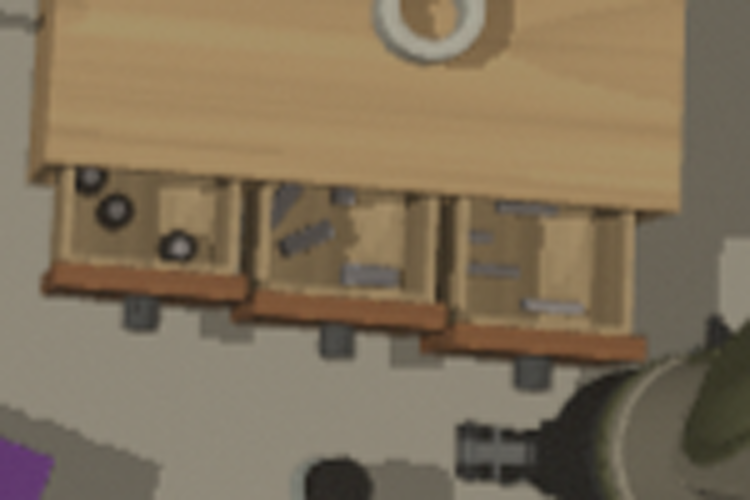

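The picture shows the fist at crop (495,450) and the right knob at (532,372), so the lateral alignment needs a check from the scene camera.

```bash
python3 - <<'E'
from h import *
import cv2
def proj(n,X):
    c=camera_model(n);p=c["K"]@(c["R"]@X+c["t"]);return p[:2]/p[2]
a=snapshot("scene")[:,:,::-1].copy()
o=np.array([225,80])
a=cv2.resize(a[80:200,225:385],None,fx=5,fy=5,interpolation=cv2.INTER_CUBIC)
for X in ([395.4,-279.3,31.5],[395.4,-279.3,103]):
    p=((proj("scene",np.array(X))-o+.5)*5).astype(int);cv2.circle(a,tuple(map(int,p)),4,(0,0,255),-1);print(p,proj("top",np.array(X)))
cv2.imwrite("pics/c3.png",a)
E
```

```text
[275 232] [464.39618728 241.27402486]
[267 146] [475.94570433 240.88037455]
```

View pics/c3.png

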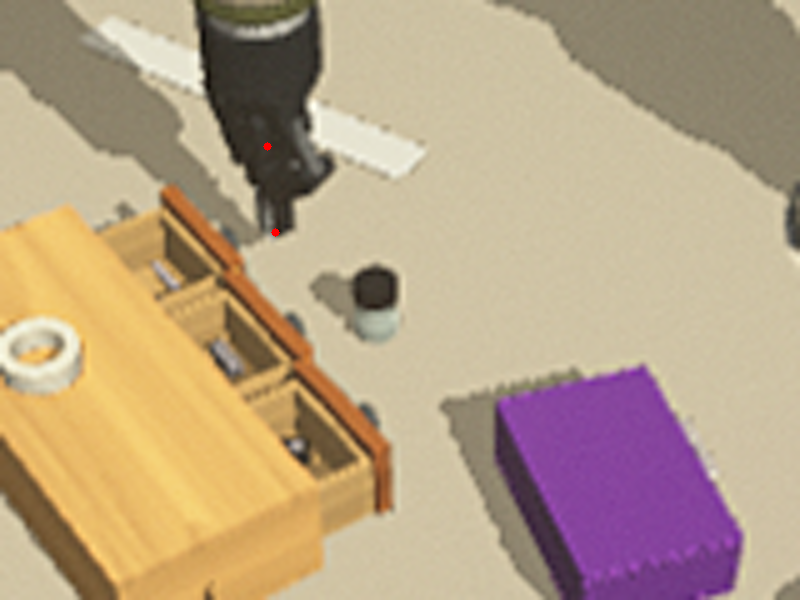

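The scene picture shows the fist tip at crop (275,232), exactly where the calibration puts it. The bulge is only the knuckles, so I raise the hand 5 mm and push the right knob.

>>> {"fn": "carry_out", "kwargs": {
  "deltas": [
    [[0,0,0,0.01,0,-0.005,0],[0,0,0,0.02,0,-0.005,0],[0,0,0,0.03,0,-0.005,0],[0,0,0,0.04,0,-0.005,0],[0,0,0,0.05,0,-0.005,0],[0,0,0,0.06,0,-0.005,0],[0,0,0,0.07,0,-0.005,0],[0,0,0,0.077,0,-0.005,0],[0,0,0,0.082,0,-0.005,0],[0,0,0,0.082,0,-0.005,0],[0,0,0,0.082,0,-0.005,0]]
  ]
}}

```text
time_s: 3.7
position: [476.8, -283.9, 57.3]
tcp_rot: [-3.141, -0.0, -0.064]
wrist_force: [-0.4, -0.4, -0.0]
grip_width: 0.1
gripper_force: 0.0
```

>>> {"fn": "carry_out", "kwargs": {
  "deltas": [
    [[0,0,0,0.002,0,0,0],[0,0,0,0.004,0,0,0],[0,0,0,0.004,0,0,0]]
  ]
}}

```text
time_s: 4.08
position: [479.5, -284.1, 57.2]
tcp_rot: [-3.141, 0.002, -0.065]
wrist_force: [-4.3, 0.2, 2.6]
grip_width: -0.1
gripper_force: 2.5
```

>>> {"fn": "carry_out", "kwargs": {
  "deltas": [
    [[0,0,0,0.002,0,0,0],[0,0,0,0.003,0,0,0],[0,0,0,0.003,0,0,0]]
  ]
}}

```text
time_s: 4.45
position: [479.7, -284.1, 57.1]
tcp_rot: [-3.14, 0.007, -0.066]
wrist_force: [-13.2, 1.6, 9.9]
grip_width: 0.4
gripper_force: 6.4
```

>>> {"fn": "carry_out", "kwargs": {
  "deltas": [
    [[0,0,0,0.001,0,0,0],[0,0,0,0.002,0,0,0],[0,0,0,0.002,0,0,0]]
  ]
}}

```text
time_s: 4.82
position: [479.8, -284.1, 57.1]
tcp_rot: [-3.139, 0.01, -0.067]
wrist_force: [-17.4, 0.7, 13.7]
grip_width: -0.2
gripper_force: 8.9
```

>>> {"fn": "carry_out", "kwargs": {
  "deltas": [
    [[0,0,0,-0.02,0,0,0],[0,0,0,-0.05,0,-0.02,0],[0,0,0,-0.07,0,-0.06,0],[0,0,0,-0.07,0,-0.09,0],[0,0,0,-0.07,0,-0.09,0],[0,0,0,-0.07,0,-0.09,0]]
  ]
}}

```text
time_s: 5.58
position: [416.4, -280.1, 147.1]
tcp_rot: [3.141, -0.001, -0.064]
wrist_force: [-0.1, 0.8, 0.4]
grip_width: -0.1
gripper_force: 0.0
```

```bash
python3 - <<'E'
from h import *
import cv2
print(state()["position"])
a=snapshot("top")[:,:,::-1][130:250,360:510]
b=snapshot("scene")[:,:,::-1][110:215,195:315]
f=lambda i:cv2.resize(i,(600,int(600*i.shape[0]/i.shape[1])),interpolation=cv2.INTER_CUBIC)
cv2.imwrite("pics/c4.png",cv2.resize(np.hstack([cv2.resize(a,(400,320),interpolation=cv2.INTER_CUBIC),cv2.resize(b,(366,320),interpolation=cv2.INTER_CUBIC)]),None,fx=1,fy=1))
E
```

```text
[ 416.42533023 -280.06874115  147.07504194]
```

View pics/c4.png

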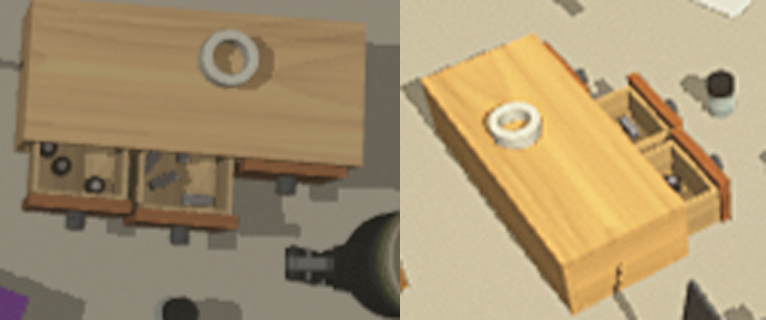

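The right drawer now looks shut in both views, at (290,172) and (575,75). I measure it against the carcass front edge.

```bash
python3 - <<'E'
from h import *
import cv2
a=snapshot("top")
for u in (456,474,483):
    print(u,[ (v,a[v,u].tolist()) for v in range(186,202)])
for v in (190,191,192,193,194,195,196,197,198):
    print(v,[onz("top",474,v,z)[0].round(1) for z in (75,66,9)])
E
```

```text
456 [(186, [159, 132, 93]), (187, [163, 134, 95]), (188, [153, 127, 89]), (189, [121, 95, 65]), (190, [122, 84, 54]), (191, [124, 86, 57]), (192, [126, 87, 56]), (193, [114, 78, 51]), (194, [69, 51, 36]), (195, [61, 45, 32]), (196, [63, 49, 35]), (197, [85, 76, 62]), (198, [106, 100, 87]), (199, [104, 99, 86]), (200, [106, 100, 87]), (201, [105, 99, 86])]
474 [(186, [163, 138, 98]), (187, [158, 130, 92]), (188, [160, 133, 94]), (189, [163, 135, 95]), (190, [144, 118, 83]), (191, [99, 71, 47]), (192, [121, 82, 54]), (193, [123, 84, 55]), (194, [121, 84, 55]), (195, [97, 67, 43]), (196, [61, 46, 32]), (197, [58, 43, 31]), (198, [74, 62, 49]), (199, [115, 107, 93]), (200, [143, 135, 120]), (201, [142, 135, 120])]
483 [(186, [164, 141, 100]), (187, [161, 135, 96]), (188, [159, 131, 92]), (189, [160, 133, 94]), (190, [155, 129, 91]), (191, [131, 105, 72]), (192, [114, 79, 53]), (193, [120, 81, 53]), (194, [125, 88, 58]), (195, [116, 80, 52]), (196, [74, 52, 36]), (197, [65, 51, 38]), (198, [86, 76, 64]), (199, [104, 98, 86]), (200, [105, 99, 86]), (201, [105, 99, 86])]
190 [np.float64(514.7), np.float64(515.9), np.float64(523.9)]
191 [np.float64(512.3), np.float64(513.5), np.float64(521.4)]
192 [np.float64(509.9), np.float64(511.1), np.float64(518.8)]
193 [np.float64(507.6), np.float64(508.7), np.float64(516.3)]
194 [np.float64(505.2), np.float64(506.4), np.float64(513.7)]
195 [np.float64(502.8), np.float64(504.0), np.float64(511.2)]
196 [np.float64(500.5), np.float64(501.6), np.float64(508.7)]
197 [np.float64(498.1), np.float64(499.2), np.float64(506.1)]
198 [np.float64(495.7), np.float64(496.8), np.float64(503.6)]
```

>>> {"fn": "carry_out", "kwargs": {
  "deltas": [
    [[0,0,0,0,-0.05,0,0],[0,0,0,0,-0.1,0,0],[0,0,0,0,-0.15,0,0],[0,0,0,0,-0.19,0,0],[0,0,0,0,-0.19,0,0],[0,0,0,0,-0.19,0.04,0],[0,0,0,0,-0.19,0.08,0],[0,0,0,0,-0.19,0.09,0],[0,0,0,0,-0.19,0.09,0],[0,0,0,0,-0.19,0.09,0]]
  ]
}}

```text
time_s: 6.98
position: [428.0, -91.2, 57.6]
tcp_rot: [3.141, 0.0, -0.065]
wrist_force: [0.5, -0.1, 0.7]
grip_width: -0.5
gripper_force: 0.0
```

>>> {"fn": "carry_out", "kwargs": {
  "deltas": [
    [[0,0,0,0.01,0,0,0],[0,0,0,0.02,0,0,0],[0,0,0,0.03,0,0,0],[0,0,0,0.04,0,0,0],[0,0,0,0.05,0,0,0],[0,0,0,0.057,0,0,0],[0,0,0,0.057,0,0,0],[0,0,0,0.057,0,0,0]]
  ]
}}

```text
time_s: 7.98
position: [485.0, -94.0, 57.2]
tcp_rot: [-3.142, -0.0, -0.064]
wrist_force: [-0.1, 0.5, -0.4]
grip_width: 0.3
gripper_force: 0.0
```

>>> {"fn": "carry_out", "kwargs": {
  "deltas": [
    [[0,0,0,0.002,0,0,0],[0,0,0,0.005,0,0,0],[0,0,0,0.005,0,0,0]]
  ]
}}

```text
time_s: 8.35
position: [490.1, -94.5, 57.2]
tcp_rot: [3.142, -0.0, -0.064]
wrist_force: [-0.2, -0.4, 0.1]
grip_width: 0.0
gripper_force: 0.3
```

>>> {"fn": "carry_out", "kwargs": {
  "deltas": [
    [[0,0,0,0.002,0,0,0],[0,0,0,0.004,0,0,0],[0,0,0,0.004,0,0,0]]
  ]
}}

```text
time_s: 8.72
position: [494.2, -94.8, 57.3]
tcp_rot: [3.141, -0.0, -0.064]
wrist_force: [-0.5, -0.4, 0.5]
grip_width: -0.1
gripper_force: 0.4
```

>>> {"fn": "carry_out", "kwargs": {
  "deltas": [
    [[0,0,0,0.002,0,0,0],[0,0,0,0.003,0,0,0],[0,0,0,0.003,0,0,0]]
  ]
}}

```text
time_s: 9.1
position: [494.4, -94.8, 57.2]
tcp_rot: [-3.141, 0.005, -0.065]
wrist_force: [-6.9, 0.3, 6.1]
grip_width: 0.3
gripper_force: 3.8
```

>>> {"fn": "carry_out", "kwargs": {
  "deltas": [
    [[0,0,0,0.002,0,0,0],[0,0,0,0.003,0,0,0],[0,0,0,0.003,0,0,0]]
  ]
}}

```text
time_s: 9.48
position: [494.5, -94.8, 57.0]
tcp_rot: [-3.14, 0.01, -0.065]
wrist_force: [-14.6, 0.4, 11.6]
grip_width: -0.3
gripper_force: 7.2
```

>>> {"fn": "carry_out", "kwargs": {
  "deltas": [
    [[0,0,0,-0.02,0,0,0],[0,0,0,-0.04,0,0,0],[0,0,0,-0.04,0,-0.05,0],[0,0,0,-0.04,0,-0.1,0],[0,0,0,-0.02,-0.02,-0.153,0],[0,0,0.03,0.02,-0.07,-0.153,0],[0,0,0.06,0.06,-0.11,-0.153,0],[0,0,0.1,0.1,-0.16,-0.153,0],[0,0,0.1,0.13,-0.21,-0.153,0],[0,0,0.1,0.159,-0.25,-0.153,0],[0,0,0.1,0.159,-0.25,-0.153,0],[0,0,0.1,0.159,-0.25,-0.153,0]]
  ]
}}

```text
time_s: 10.98
position: [674.3, 143.5, 209.9]
tcp_rot: [3.141, 0.0, -0.164]
wrist_force: [0.4, -0.1, 0.3]
grip_width: 0.1
gripper_force: 0.0
```

```bash
python3 - <<'E'
from h import *
s=state();print(s["position"],s["tcp_rot"])
print(row(s["position"],s["tcp_rot"][2],[675,144,134],-.163))
E
```

```text
[674.29750994 143.49298645 209.92562461] [ 3.14071869e+00  2.91047714e-04 -1.64330548e-01]
[0.0, 0.0, -0.001, 0.001, -0.001, 0.076]
```

>>> {"fn": "carry_out", "kwargs": {
  "deltas": [
    [[0,0,0,0,0,0.03,0],[0,0,0,0,0,0.06,0],[0,0,0,0,0,0.076,0],[0,0,0,0,0,0.076,0],[0,0,0,-0.012,0,0.073,0],[0,0,0,-0.024,0,0.071,0],[0,0,0,-0.034,0,0.07,0],[0,0,0,-0.042,0,0.072,0],[0,0,0,-0.05,0,0.074,0],[0,0,0,-0.055,0,0.077,0],[0,0,0,-0.055,0,0.077,0],[0,0,0,-0.055,0,0.077,0]]
  ]
}}

```text
time_s: 12.48
position: [620.3, 153.1, 133.0]
tcp_rot: [3.141, 0.0, -0.164]
wrist_force: [0.6, -0.5, 0.4]
grip_width: 0.1
gripper_force: 0.0
```

>>> {"fn": "carry_out", "kwargs": {
  "deltas": [
    [[0,0,0,-0.006,0,0.004,0],[0,0,0,-0.012,0,0.008,0],[0,0,0,-0.018,0,0.014,0],[0,0,0,-0.023,0,0.02,0],[0,0,0,-0.027,0,0.026,0],[0,0,0,-0.031,0,0.032,0],[0,0,0,-0.031,0,0.032,0]]
  ]
}}

```text
time_s: 13.35
position: [589.2, 158.3, 100.7]
tcp_rot: [3.141, 0.001, -0.164]
wrist_force: [-1.1, -0.0, 0.4]
grip_width: 0.2
gripper_force: 0.0
```

```bash
python3 - <<'E'
from h import *
import cv2
a=snapshot("scene")[:,:,::-1][150:290,220:390]
cv2.imwrite("pics/c5.png",cv2.resize(a,None,fx=4,fy=4,interpolation=cv2.INTER_CUBIC))
E
```

```text
(no output)
```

View pics/c5.png

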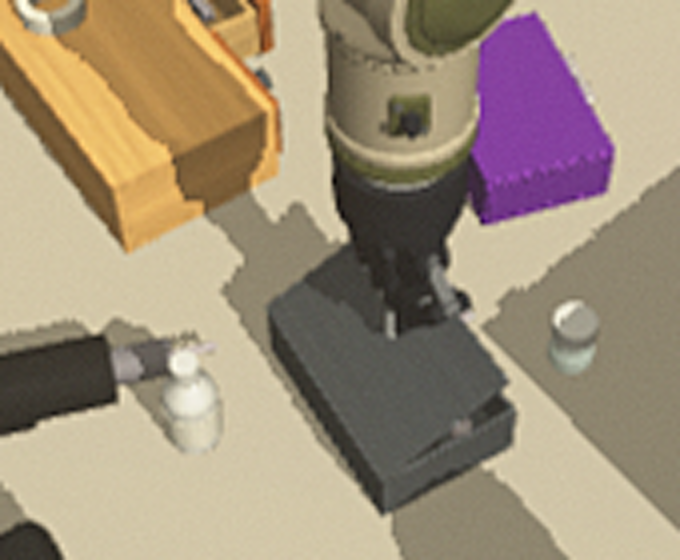

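The lid is nearly down, with a gap left at crop (460,425), and the fingertips rest on it at (395,330). I press it down.

>>> {"fn": "carry_out", "kwargs": {
  "deltas": [
    [[0,0,0,-0.003,0,0.007,0],[0,0,0,-0.005,0,0.014,0],[0,0,0,-0.006,0,0.02,0],[0,0,0,-0.006,0,0.025,0],[0,0,0,-0.006,0,0.028,0],[0,0,0,-0.006,0,0.028,0],[0,0,0,-0.006,0,0.028,0]]
  ]
}}

```text
time_s: 14.28
position: [584.0, 159.1, 73.3]
tcp_rot: [3.142, -0.0, -0.164]
wrist_force: [-0.2, -0.2, 0.8]
grip_width: -0.4
gripper_force: 0.0
```

>>> {"fn": "carry_out", "kwargs": {
  "deltas": [
    [[0,0,0,0,0,0.001,0],[0,0,0,0,0,0.002,0],[0,0,0,0,0,0.002,0]]
  ]
}}

```text
time_s: 14.65
position: [584.0, 159.2, 72.5]
tcp_rot: [-3.141, -0.001, -0.164]
wrist_force: [-3.2, -0.9, 13.2]
grip_width: -0.2
gripper_force: 6.9
```

>>> {"fn": "carry_out", "kwargs": {
  "deltas": [
    [[0,0,0,0,0,0.001,0],[0,0,0,0,0,0.001,0],[0,0,0,0,0,0.001,0]]
  ]
}}

```text
time_s: 15.02
position: [584.1, 159.1, 72.3]
tcp_rot: [-3.14, -0.001, -0.165]
wrist_force: [-5.7, -1.4, 24.3]
grip_width: 0.1
gripper_force: 11.9
```

>>> {"fn": "carry_out", "kwargs": {
  "deltas": [
    [[0,0,0,0,0,-0.03,0],[0,0,0,0,0,-0.08,0],[0,0,0,0,0,-0.13,0],[0,0,0,0,0,-0.18,0],[0,0,0,0.02,-0.06,-0.2,0],[0,0,0,0.04,-0.12,-0.2,0],[0,0,0,0.04,-0.18,-0.2,0],[0,0,0,0.04,-0.24,-0.2,0],[0,0,0,0.04,-0.24,-0.2,0],[0,0,0,0.04,-0.24,-0.2,0]]
  ]
}}

```text
time_s: 16.27
position: [662.4, 388.8, 269.7]
tcp_rot: [3.14, 0.0, -0.164]
wrist_force: [0.6, 0.4, 0.5]
grip_width: -0.2
gripper_force: 0.0
```

```bash
python3 - <<'E'
from h import *
import cv2
a=snapshot("top")[:,:,::-1][110:260,240:505]
b=snapshot("scene")[:,:,::-1][110:285,195:385]
r=lambda i,h:cv2.resize(i,(int(i.shape[1]*h/i.shape[0]),h),interpolation=cv2.INTER_CUBIC)
i=np.hstack([r(a,280),r(b,280)]);print(i.shape)
cv2.imwrite("pics/c6.png",i[:,:800])
E
```

```text
(280, 798, 3)
```

View pics/c6.png

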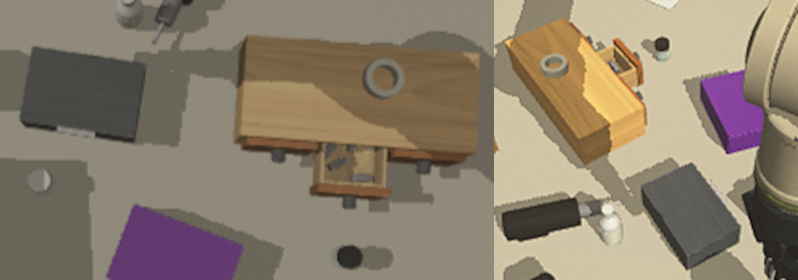

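The lid lies flat at (83,92). The left (278,150) and right (423,162) drawers are flush, the middle one (350,170) is still open, and the bystanders are in place.

```bash
python3 -c "
from plant import *
print(sign_off())"
```

```text
the job is handed in; nothing more can be done
None
```

The left and right drawers and the case lid are pushed shut against their stops, the middle drawer is still open, and the hand is clear; I handed the job in at about 16 s, and no verdict was shown.

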